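# Fit the keyed shaft into the pulley hub and hold it home

## Robot

A 7-joint arm with a two-finger parallel gripper is mounted at the origin on a cart in front of the work surface, level with it; the furniture and walls round the work are solid. World frame = base frame: x ahead of the robot, y to its left, z up, the work surface at z = 0. Lengths are in m, angles in rad, forces in N, time in s.
With the tool pointing down it reaches from about 0.4 to 0.925 m from the base axis. Payload 4.1 kg.
Tool frame: the origin (TCP) lies midway between the tips of the shut fingers; the grasp point (between the pads) lies 19 mm behind it; z points along the fingers, y is the direction in which the jaws open and shut (so a half turn about z gives the same grasp; the last joint's range is limited). The gripper opens to 85 mm and grips with 20 to 120 N. Pads are 22 mm wide; open, the fingers measure 114 mm over their backs; the gripper's body (76 mm by 85 mm) begins 54 mm behind the grasp point. The pads swing forward as they close: fully open they stand 13 mm farther back than shut.
Start: joints at [-1.279, 0.398, 0.045, 1.537, -0.019, 1.207, -0.051], TCP at [0.248, 0.601, 0.199] pointing down, gripper open.
Joint ranges: [-2.82, 2.82], [-0.49, 2.23], [-1.37, 1.46], [0, 2.46], [-1.36, 4.5], [0.23, 2], [-2.94, 2.94]. Speed limits (rad/s): [2.57, 2.57, 3.14, 3.14, 3.14, 3.14, 3.14].

## Interface

Orientations are given as a 3x3 rotation matrix whose columns are the frame's x, y, z axes.
In Python, from cell import r gives the robot as it stands.
- The arm moves only by the tool arm_command, never from a script. Its argument "commands" is a list of rows, each an object of numbers: "x", "y", "z": the shift along the world's x, y, z in cm; "spin": the turn about the world's z in degrees. In form: [{"x": .., "y": .., "z": .., "spin": ..}, ...]. A call has 1 to 12 rows; each row shifts and turns the commanded pose from where the row before left it; what a row does not reach is not made up. A row lasts 1/12 s, in which the tool goes at most 41.7 mm and 7.16 degrees, less where a joint would pass 70% of its speed; a pose out of reach is approached as far as the arm can. A call with a gripper value outside its range is refused whole. "fingers" is the opening, from 0 (shut) to 1 (fully open), set as the call begins (left out, the last holds). The fingers move at their own pace and stop on an object; "grip_force" is the grip in N (left out, the last holds). Time passes only in rows, so rows that do not move let the fingers close. It gives the time, the measured TCP pose, the force and the opening at its end, in the units of the state.
- r.get_obs(): the state, without advancing time (a new reading comes with each control period).
- r.read_camera(name): name is "side" or "top"; returns a dict with "img" (400x640x3 uint8, red, green, blue), "camera_matrix" (3x3 intrinsics, pixels), "position" and "orientation" of the camera in the world. Camera axes: x right, y down, z forward; pixel columns grow to the right and rows downward; lengths in m; the calibration is good to about 2 mm. A picture is of the moment at which its call begins. There is no depth.
- r.hand_in(): hands the job in, once; it reports no verdict.
The state is a dict: "t": time; "qpos": joint angles; "joint_vel": joint speeds; "joint_efforts": joint torques, N m; "tcp_pos": TCP position; "tool_rot": TCP orientation; "contact_force": force on the tool from outside, world axes, zero at the start; "ft_torque": the same for the moment, N m; "finger_gap": opening from 0.0 (shut) to 1.0 (fully open).
Only numpy, scipy, OpenCV 4.12 (cv2) and the standard library are available. Lean on these libraries where they do the work, as an engineer would, in place of code of your own. Each camera call takes 0.05 s, during which the arm holds its last target.

## Task

Take the stub shaft that has a key out of the wooden rack and push it, tip down, into the hub of the pulley, turned so that its key slips into the keyway, and keep pushing against the spring in the bore until the shaft's collar sits fully home on the hub. Finish while still holding the shaft gripped and pressed home, because the spring pushes it out again if you let go. Leave the plain shaft in the rack, and do not disturb the other things on the bench.

Things in the scene. Friction and masses are not known exactly. Their poses are not given: they have to be found in the camera images.
- keyed_shaft: Loose steel stub shaft, about 0.2 kg, 80 mm long, standing tip down in either hole of the rack. Origin at its tip, z up along it. Round shank of 20 mm diameter up to z = 40 mm, collar of 28 mm diameter z 40 to 46, square head 24 x 24 mm z 46 to 80 (flats facing x and y) to grip. It has a key on its -x side; a dark line on the head's top points to the key.
- shaft_tip (a point): Centre of the keyed shaft's tip (the body's origin, same axes). The tip is chamfered: 15 mm across at the end, full 20 mm from 4 mm up.
- shaft_key (a point): Middle of the key's outer face, on the -x side of the keyed shaft, 15.5 mm from the axis, 25 mm above the tip. The key is 7 mm wide (y) and runs from 14 to 36 mm above the tip; the lowest 14 mm of the shank have no key.
- pulley: Fixed spoked steel belt pulley lying flat on a round grey foot, 92 mm in diameter. Origin on the bench under the bore, z up along the bore. Rim 42 mm high; the hub in the middle, 52 mm in diameter, rises to 70 mm. With the shaft's x axis along the pulley's x axis (key and keyway both on the -x side) the key fits the keyway.
- hub_mouth (a point): Centre of the bore (22.4 mm in diameter) at the hub's top face, 70 mm above the bench; axes as the pulley's. The shaft is home when its tip is 40 mm below this point and its collar rests on the hub's face.
- keyway (a point): Outer end of the keyway at the hub's top face: on the -x side of the bore, 17.5 mm from its axis. The keyway is a slot 10 mm wide (y), open at the top face and running the whole depth of the bore.
- plain_shaft: The other stub shaft in the rack: the same size and shape and with the same frame, but with no key and no line on its head. It stays in the rack.
- rack: Fixed wooden rack lying on the bench, 150 x 62 x 22 mm, origin at the centre of its underside, long side along its x. Two round holes, 22 mm in diameter and 12 mm deep (floor 10 mm above the bench), at x = -45 mm and +45 mm, hold the shafts upright.
- ejector (a joint): Travel in m of the spring ejector, a brass plunger of 19 mm diameter in the bore. 0 = at rest, its top 22 mm below the hub's face; it grows as it is pushed down, 0.018 with the shaft home (stop at 0.022). The spring pushes up with about 4.5 N at 0 and 12 N at 0.018 and lifts the shaft when it is let go.
- solder_spool: Bystander: loose spool of solder wire, 76 x 72 x 44 mm, standing behind the pulley.
- brass_nipple: Bystander: loose brass nipple, 32 x 36 x 38 mm, standing right behind the vice.
- die_head_3: Bystander: loose grey steel die head, 52 x 52 x 49 mm, standing behind the vice.
- cement_tin: Bystander: loose round tin, 70 mm wide, 98 mm high, standing at the back right behind the rack.
Mind the look-alikes: they are no part of the job. Leave any red look-alike of the keyed_shaft alone.

How it is judged:
On the way, in this order (a step that is already met when the one before it is completed fails the run):
1. the keyed shaft is lifted clear of the rack in the fingers (height (world z) of shaft_tip above 0.045 m and contact force between the fingers and keyed_shaft above 2 N and contact force between rack and keyed_shaft below 0.1 N), for 0.2 s.
2. the shaft is in the bore with its key in the keyway (z of shaft_tip in the frame of hub_mouth below -0.018 m and horizontal distance between shaft_tip and hub_mouth below 0.003 m and angle between the x axis of keyed_shaft and the x axis of pulley, either way round below 0.25 rad), for 0.1 s.
At the end, for the whole second after the job is handed in: Keyed shaft in the bore, key in the keyway, tip at least 37.5 mm below the hub face and within 3 mm of the bore axis, tilt under 0.08 rad, ejector down at least 15.5 mm, held at rest by the fingers (over 5 N); plain shaft still upright in the rack, moved under 15 mm (z of shaft_tip in the frame of hub_mouth below -0.0375 m and horizontal distance between shaft_tip and hub_mouth below 0.003 m and angle between the x axis of keyed_shaft and the x axis of pulley, either way round below 0.25 rad and angle between keyed_shaft's own z axis and vertical below 0.08 rad and value of joint ejector above 0.0155 m and contact force between the fingers and keyed_shaft above 5 N and linear speed of keyed_shaft below 0.02 m/s and distance of plain_shaft from where it was at the start of the episode below 0.015 m and angle between plain_shaft's own z axis and vertical below 0.2 rad); the arm keeps its last pose, push and grip.
It fails at once if the plain shaft is taken out of the rack or knocked over (distance of plain_shaft from where it was at the start of the episode above 0.015 m or angle between plain_shaft's own z axis and vertical above 0.3 rad).
It fails at once if one of the other things on the bench is moved more than 30 mm (distance of any of solder_spool, brass_nipple, die_head_3, cement_tin from where it was at the start of the episode above 0.03 m).
It also fails if it takes over 48 s, if anything falls off the work surface, if the arm or the gripper's body presses on something with over 40 N, if the wrist force passes 120 N, or if a joint passes its speed limit or range.

## Working session

There is one attempt and no reset: what is moved stays moved. The work goes in short steps, Python scripts to look and compute and a tool call to move; the robot and the scene stay as the last step left them, time stands still between calls to the robot, and variables do not carry over. Pictures are saved under pics/ and viewed, and the job is handed in when it is done.

Besides the shell and the picture viewer there is one more tool, called after "Request:" by a JSON object that holds its "method" and its "body". arm_command: Moves the arm, as the interface text tells. Its arguments: {"type":"object","properties":{"commands":{"type":"array"},"fingers":{"type":"number"},"grip_force":{"type":"number"}},"required":["commands"]}

```bash
mkdir -p pics
cat > h.py <<'E'
from cell import r
import cv2,numpy as np
def snap(n,tag):
    c=r.read_camera(n); cv2.imwrite(f"pics/{tag}.png",cv2.cvtColor(c["img"],cv2.COLOR_RGB2BGR)); np.savez(f"pics/{tag}.npz",**c); return c
def ray(c,u,v,z):
    K=np.array(c["camera_matrix"]);R=np.array(c["orientation"]);p=np.array(c["position"])
    d=R@np.linalg.solve(K,[u,v,1]); return p+d*(z-p[2])/d[2]
def proj(c,P):
    K=np.array(c["camera_matrix"]);R=np.array(c["orientation"]);p=np.array(c["position"])
    q=K@(R.T@(np.array(P)-p)); return q[:2]/q[2]
E
python3 - <<'E'
from h import *
np.set_printoptions(precision=4,suppress=True)
for n in("top","side"):
    c=snap(n,n+"0"); print(n,c["camera_matrix"],c["position"],c["orientation"])
o=r.get_obs(); print(o)
E
```

```text
top [[379.7997   0.     319.9398]
 [  0.     379.7997 202.3382]
 [  0.       0.       1.    ]] [ 0.4414 -0.1503  0.9166] [[ 0.0218 -0.9891  0.1453]
 [-0.9997 -0.0202  0.0125]
 [-0.0095 -0.1455 -0.9893]]
side [[497.4696   0.     325.5649]
 [  0.     497.4696 207.7239]
 [  0.       0.       1.    ]] [0.7248 0.3753 0.8676] [[-0.9337  0.2955 -0.2021]
 [ 0.358   0.76   -0.5424]
 [-0.0067 -0.5788 -0.8154]]
{'t': 0.1, 'qpos': array([-1.279 ,  0.3991,  0.045 ,  1.5378, -0.0187,  1.2069, -0.0507]), 'joint_vel': array([ 0.0008, -0.0025,  0.0008, -0.0029,  0.0017, -0.0017,  0.0005]), 'joint_efforts': array([  0.0033, -47.6257,   1.37  , -25.495 ,   0.012 ,   0.005 ,
        -0.    ]), 'tcp_pos': array([0.2473, 0.6004, 0.1981]), 'tool_rot': array([[-0.9247,  0.3808, -0.0006],
       [ 0.3808,  0.9247, -0.0017],
       [-0.0001, -0.0018, -1.    ]]), 'contact_force': array([ 0.9144, -0.4372,  0.3485]), 'ft_torque': array([-0.0336,  0.0222, -0.0156]), 'finger_gap': 1.000112926561674}
```

```bash
ls . pics
```

```text
.:
h.py
pics

pics:
side0.npz
side0.png
top0.npz
top0.png
```

View pics/top0.png

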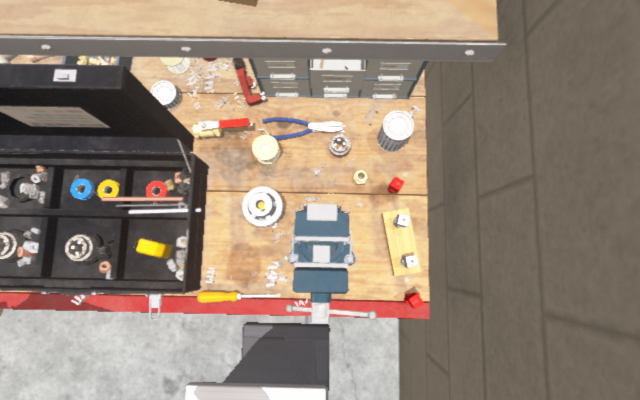

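View pics/side0.png

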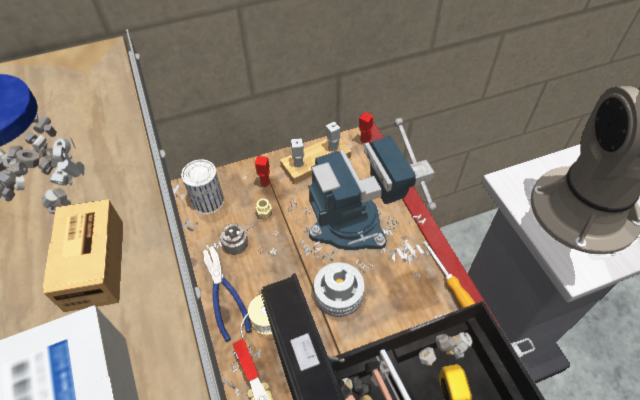

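Run:
```python
from h import *
t=cv2.imread("pics/top0.png");s=cv2.imread("pics/side0.png")
a=cv2.resize(t[180:300,370:450],None,fx=5,fy=5,interpolation=cv2.INTER_CUBIC)
b=cv2.resize(t[175:235,230:300],None,fx=5,fy=5,interpolation=cv2.INTER_CUBIC)
b=cv2.copyMakeBorder(b,0,300,0,0,cv2.BORDER_CONSTANT)
cv2.imwrite("pics/ta.png",np.hstack([a,b]))
a=cv2.resize(s[110:190,270:380],None,fx=5,fy=5,interpolation=cv2.INTER_CUBIC)
cv2.imwrite("pics/sa.png",a)
b=cv2.resize(s[255:320,305:370],None,fx=8,fy=8,interpolation=cv2.INTER_CUBIC)
cv2.imwrite("pics/sb.png",b)
```

```text
(no output)
```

View pics/ta.png

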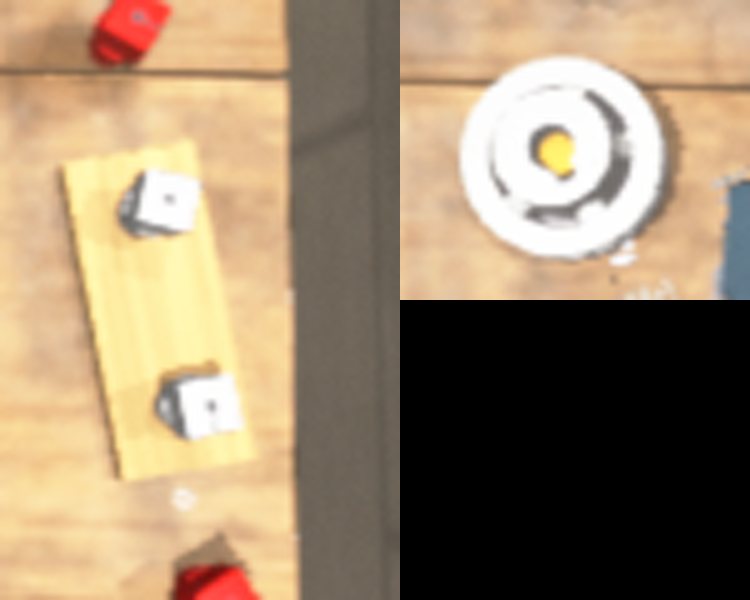

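View pics/sa.png

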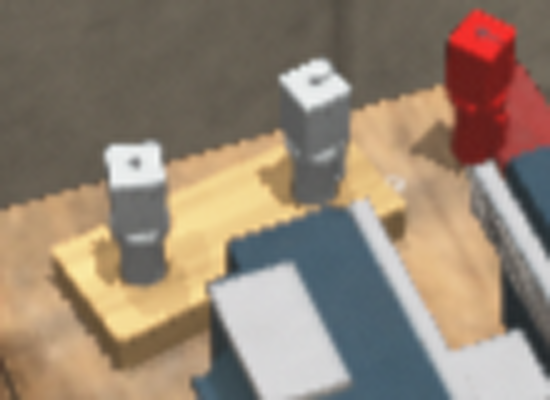

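View pics/sb.png

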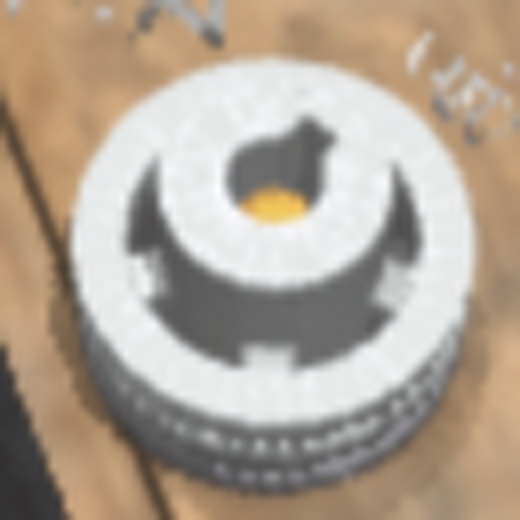

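Run:
```python
from h import *
t=cv2.imread("pics/top0.png");s=cv2.imread("pics/side0.png")
f=lambda i,x,y,w,h:cv2.resize(i[y:y+h,x:x+w],(w*12,h*12),interpolation=cv2.INTER_NEAREST)
g=lambda i:cv2.convertScaleAbs(i,alpha=1,beta=0)
A=np.hstack([f(t,390,208,26,24),f(t,398,250,26,24)]);B=np.hstack([f(s,284,136,26,24),f(s,322,120,26,24)])
cv2.imwrite("pics/z1.png",np.vstack([A,B]))
A=np.hstack([f(t,250,194,26,24),f(s,325,260,26,24)])
cv2.imwrite("pics/z2.png",A)
```

```text
(no output)
```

View pics/z1.png

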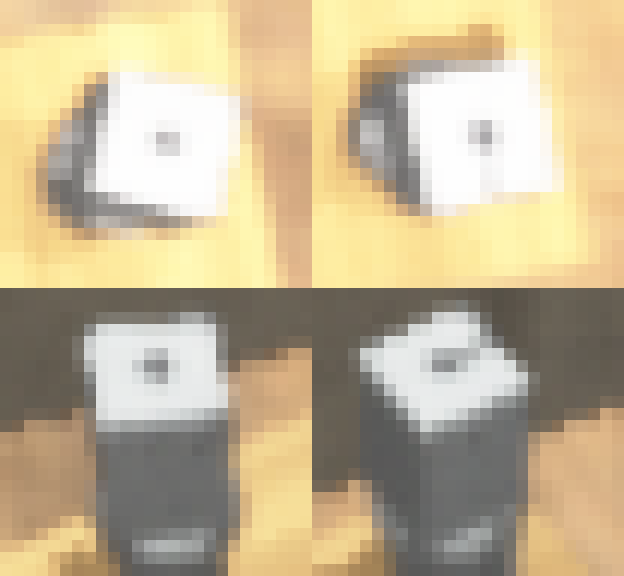

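View pics/z2.png

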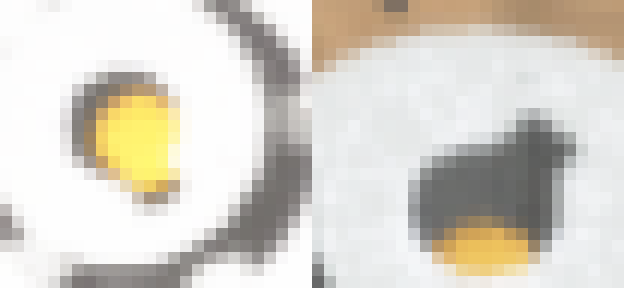

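```bash
cat > m.py <<'E'
from h import *
np.set_printoptions(precision=4,suppress=True)
F=10
def roi(tag,x,y,w,h):
    c=dict(np.load(f"pics/{tag}.npz")); im=c["img"][y:y+h,x:x+w]
    return c,cv2.resize(im,None,fx=F,fy=F,interpolation=cv2.INTER_CUBIC)
def cont(c,m,x,y,z,pt=None):
    cs,_=cv2.findContours(m,cv2.RETR_EXTERNAL,cv2.CHAIN_APPROX_NONE)
    k=max(cs,key=cv2.contourArea)[:,0]
    uv=(k+.5)/F-.5+[x,y]
    return np.array([ray(c,u,v,z)[:2] for u,v in uv])
def rect(P):
    return cv2.minAreaRect((P*1000).astype(np.float32))
E
python3 - <<'E'
from m import *
for nm,x,y,w,h,th in(("top",390,205,26,24,None),("top",398,250,26,24,None),("side",284,136,26,24,None),("side",322,116,26,24,None)):
    c,im=roi(nm+"0",x,y,w,h)
    g=im.min(2); 
    hi=225 if nm=="top" else 150
    m=(g>hi).astype(np.uint8)
    m=cv2.morphologyEx(m,cv2.MORPH_CLOSE,np.ones((25,25)))
    m=cv2.morphologyEx(m,cv2.MORPH_OPEN,np.ones((35,35)))
    cv2.imwrite(f"pics/m_{nm}{x}.png",np.hstack([im[:,:,::-1],cv2.merge([m*255]*3)]))
    print(nm,rect(cont(c,m,x,y,0.09)))
c,im=roi("side0",327,264,30,26)
g=cv2.cvtColor(im,cv2.COLOR_RGB2HSV)
m=((g[...,2]<165)|(g[...,1]>70)).astype(np.uint8)
m[:,:]=cv2.morphologyEx(m,cv2.MORPH_OPEN,np.ones((9,9)))
cv2.imwrite("pics/m_hub.png",np.hstack([im[:,:,::-1],cv2.merge([m*255]*3)]))
E
cd pics; python3 -c "
import cv2,numpy as np
I=[cv2.imread(f'm_{n}.png') for n in('top390','top398','side284','side322')]
cv2.imwrite('mm.png',cv2.resize(np.vstack([np.hstack(I[:2]),np.hstack(I[2:])]),None,fx=.75,fy=.75))"
```

```text
top ((528.7704467773438, -322.88031005859375), (23.869421005249023, 23.382986068725586), 77.59990692138672)
top ((439.8902282714844, -339.426025390625), (22.952777862548828, 23.918079376220703), 6.237555027008057)
side ((528.860107421875, -321.7135925292969), (24.986770629882812, 23.25456428527832), 71.32428741455078)
side ((440.6096496582031, -338.4356689453125), (23.78020477294922, 26.082149505615234), 9.419742584228516)
```

View pics/mm.png

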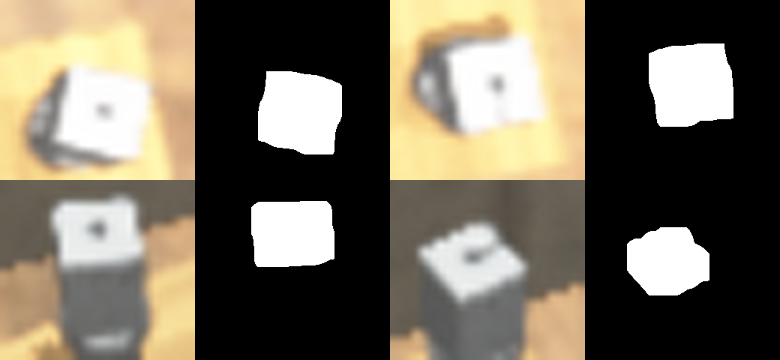

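View pics/m_hub.png

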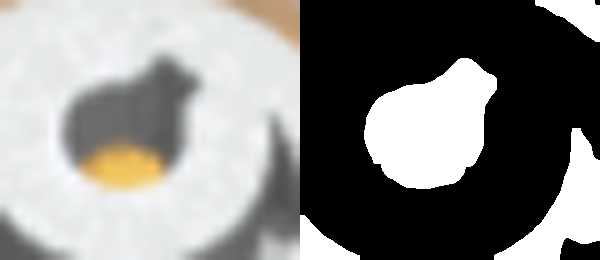

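Run:
```python
from m import *
from scipy.optimize import least_squares
x,y=327,264
c,im=roi("side0",x,y,30,26)
g=cv2.cvtColor(im,cv2.COLOR_RGB2HSV)
m=((g[...,2]<165)|(g[...,1]>70)).astype(np.uint8)
n,l,s,ce=cv2.connectedComponentsWithStats(m); m=(l==l[140,120]).astype(np.uint8)
P=cont(c,m,x,y,0.07)*1000
q=P.mean(0);R=11.2
ok=np.ones(len(P),bool)
for _ in range(6):
    f=least_squares(lambda p:np.hypot(*(P[ok]-p[:2]).T)-p[2],[*q,R],loss="soft_l1"); q=f.x[:2];R=f.x[2]
    d=np.hypot(*(P-q).T); ok=abs(d-R)<1.0
print("bore",q,R,ok.mean())
f=least_squares(lambda p:np.hypot(*(P[ok]-p).T)-11.2,q);print(f.x)
d=np.hypot(*(P-q).T);K=P[d>14];k=K.mean(0)-q;print("key dir",np.degrees(np.arctan2(k[1],k[0])),len(K),d.max())
a=np.arctan2(*(P-q).T[::-1])
for t in(13,13.5,14.5,15.5):
    aa=np.degrees(a[d>t]);print(t,aa.min(),aa.max())
# hub outer circle, side, brightness
ct=dict(np.load("pics/top0.npz"))
# rim circle in top at z=.042 : white mask
x,y=235,180;c,im=roi("top0",x,y,56,54)
m=(im.min(2)>215).astype(np.uint8);m=cv2.morphologyEx(m,cv2.MORPH_OPEN,np.ones((15,15)))
P=cont(c,m,x,y,0.042)*1000;e=cv2.fitEllipse(P.astype(np.float32));print("rim top",e)
# brass/bore in top
x,y=250,194;c,im=roi("top0",x,y,26,24)
m=(im.min(2)<200).astype(np.uint8)
n,l,s,ce=cv2.connectedComponentsWithStats(m);m=(l==l[110,130]).astype(np.uint8)
cv2.imwrite("pics/mb.png",np.hstack([im[:,:,::-1],cv2.merge([m*255]*3)]))
P=cont(c,m,x,y,0.07)*1000;e=cv2.minEnclosingCircle(P.astype(np.float32));print(e)
# checks
for nm in("top0","side0"):
    c=dict(np.load(f"pics/{nm}.npz"))
    print(nm,[proj(c,(.4402+d*np.cos(np.radians(187.5)),-.339+d*np.sin(np.radians(187.5)),.09)) for d in(0,.012)])
```

```text
bore [559.2259  -4.6638] 10.572671336884481 0.75
[558.973   -4.8076]
key dir -149.74642592167586 67 17.49175529668604
13 -171.5592741242548 -128.6351590673179
13.5 -169.7426781009976 -129.59203019308072
14.5 -167.8979296034402 -131.31036720442788
15.5 -166.5441112408086 -132.80763408935547
rim top ((559.115478515625, -3.738020181655884), (92.3463363647461, 93.17182922363281), 150.9328155517578)
((556.3984375, -5.348611354827881), 13.811426162719727)
top0 [array([411.4778, 260.7035]), array([412.2843, 266.338 ])]
side0 [array([332.5983, 126.1408]), array([337.4255, 124.2228])]
```

View pics/mb.png

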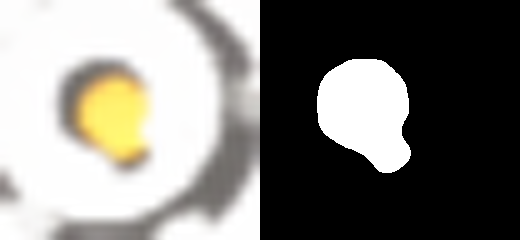

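Request:
{"method": "arm_command", "body": {"commands": [{"x": 2, "y": -2, "z": 2.4, "spin": -3}, {"x": 2, "y": -2, "z": 2.4, "spin": -3}, {"x": 2.2, "y": -2.5, "z": 2.0, "spin": -3}, {"x": 2.5, "y": -2.8, "z": 1.2, "spin": -3}, {"x": 2.5, "y": -3, "z": 1.0, "spin": -3}, {"x": 2.5, "y": -3, "z": 1.0, "spin": -3}, {"x": 2.5, "y": -3, "z": 1.0, "spin": -3}, {"x": 2.5, "y": -3, "z": 0.5, "spin": -3}, {"x": 2, "y": -3.3, "z": 0, "spin": -3}, {"x": 2, "y": -3.3, "z": 0, "spin": -3}, {"x": 1, "y": -3.3, "z": 0, "spin": -3}, {"x": 1, "y": -3.3, "z": 0, "spin": -3}], "fingers": 0.55}}

```text
t: 1.1
tcp_pos: [0.4951, 0.2538, 0.3135]
tool_rot: [[-0.521, 0.854, -0.001], [0.854, 0.521, -0.001], [-0.0, -0.001, -1.0]]
contact_force: [0.9, -0.0, -0.5]
finger_gap: 0.553
```

Request:
{"method": "arm_command", "body": {"commands": [{"y": -3.9, "spin": -2}, {"y": -3.9, "spin": -2}, {"y": -3.9, "spin": -2}, {"y": -3.9, "spin": -2}, {"y": -3.9, "spin": -2}, {"y": -3.9, "spin": -2}, {"y": -3.9, "spin": -2}, {"y": -3.9, "spin": -2}, {"y": -3.9, "x": -0.5, "spin": -2}, {"y": -3.9, "x": -0.5, "spin": -2}, {"y": -3.9, "x": -0.5, "spin": -2}, {"y": -3.9, "x": -0.5, "spin": -2}]}}

```text
$.commands[0]: bad value
```

Request:
{"method": "arm_command", "body": {"commands": [{"y": -3.0, "x": -1, "z": -1}, {"y": -3, "x": -1, "z": -3}, {"y": -3, "x": -0.5, "z": -3}, {"y": -1.5, "x": -0.5, "z": -3}, {"z": -2}, {}]}}

```text
$.commands[0]: bad value
```

Run:
```python
from h import *
a=snap("top","top1")["img"];b=snap("side","side1")["img"]
A=a[160:310,290:450];B=b[60:210,240:400]
cv2.imwrite("pics/v1.png",cv2.resize(np.hstack([A,B]),None,fx=2.5,fy=2.5)[:,:,::-1])
o=r.get_obs();print(o["t"],o["tcp_pos"],o["tool_rot"],o["qpos"])
```

```text
1.2 [0.49732004 0.24770845 0.31427087] [[-5.13161189e-01  8.58291051e-01  1.43728001e-03]
 [ 8.58284139e-01  5.13162900e-01 -3.48921983e-03]
 [-3.73232493e-03 -5.56937558e-04 -9.99992880e-01]] [-0.85146154  0.16969815  0.362095    1.60041609 -0.05711243  1.38298136
  0.05543097]
```

View pics/v1.png

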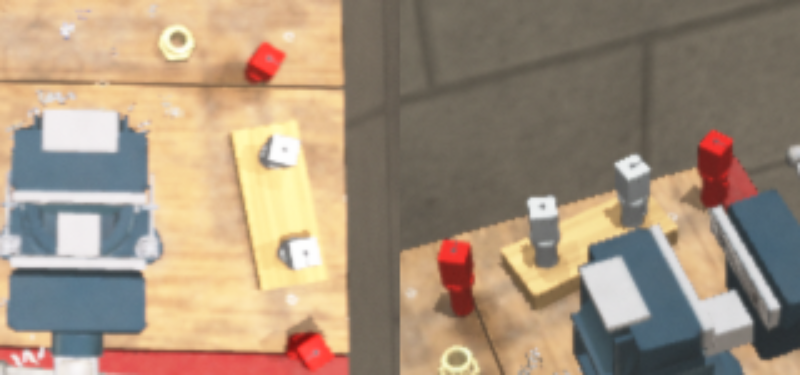

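The rows need all four keys; nothing moved. The picture shows the undisturbed rack with the keyed shaft at top pixel (411,261) in the full frame.

Request:
{"method": "arm_command", "body": {"commands": [{"x": 0, "y": -3.9, "z": 0, "spin": -2}, {"x": 0, "y": -3.9, "z": 0, "spin": -2}, {"x": 0, "y": -3.9, "z": 0, "spin": -2}, {"x": 0, "y": -3.9, "z": 0, "spin": -2}, {"x": 0, "y": -3.9, "z": 0, "spin": -2}, {"x": 0, "y": -3.9, "z": 0, "spin": -2}, {"x": 0, "y": -3.9, "z": 0, "spin": -2}, {"x": 0, "y": -3.9, "z": 0, "spin": -2}, {"x": -0.5, "y": -3.9, "z": 0, "spin": -2}, {"x": -0.5, "y": -3.9, "z": 0, "spin": -2}, {"x": -0.5, "y": -3.9, "z": 0, "spin": -2}, {"x": -0.5, "y": -3.9, "z": 0, "spin": -2}]}}

```text
t: 2.2
tcp_pos: [0.474, -0.2131, 0.3139]
tool_rot: [[-0.132, 0.991, 0.0], [0.991, 0.132, 0.001], [0.001, 0.0, -1.0]]
contact_force: [0.6, 0.5, 0.2]
finger_gap: 0.549
```

Request:
{"method": "arm_command", "body": {"commands": [{"x": -1, "y": -3.0, "z": -1, "spin": 0}, {"x": -1, "y": -3, "z": -2.5, "spin": 0}, {"x": -0.5, "y": -3, "z": -2.5, "spin": 0}, {"x": -0.5, "y": -1.5, "z": -3, "spin": 0}, {"x": 0, "y": 0, "z": -2, "spin": 0}, {"x": 0, "y": 0, "z": 0, "spin": 0}, {"x": 0, "y": 0, "z": 0, "spin": 0}]}}

```text
t: 2.78
tcp_pos: [0.4444, -0.316, 0.2033]
tool_rot: [[-0.133, 0.991, -0.002], [0.991, 0.133, 0.001], [0.002, -0.002, -1.0]]
contact_force: [0.1, 0.7, 0.4]
finger_gap: 0.548
```

Run:
```python
from h import *
a=snap("top","top1")["img"];b=snap("side","side1")["img"]
A=a[160:310,290:450];B=b[60:210,240:400]
cv2.imwrite("pics/v2.png",cv2.resize(np.hstack([A,B]),None,fx=2.5,fy=2.5)[:,:,::-1])
o=r.get_obs();print(o["t"],o["tcp_pos"],o["tool_rot"],o["qpos"],o["contact_force"])
```

```text
2.8833 [ 0.44607115 -0.31659875  0.20536384] [[-1.34416827e-01  9.90922487e-01  2.17738512e-03]
 [ 9.90924435e-01  1.34418522e-01 -6.51231290e-04]
 [-9.38000620e-04  2.07008768e-03 -9.99997417e-01]] [-0.13073359  0.279937    0.81543522  1.79399897 -0.22210969  1.16002381
  0.88919398] [0.48478301 1.07044762 0.18686638]
```

View pics/v2.png

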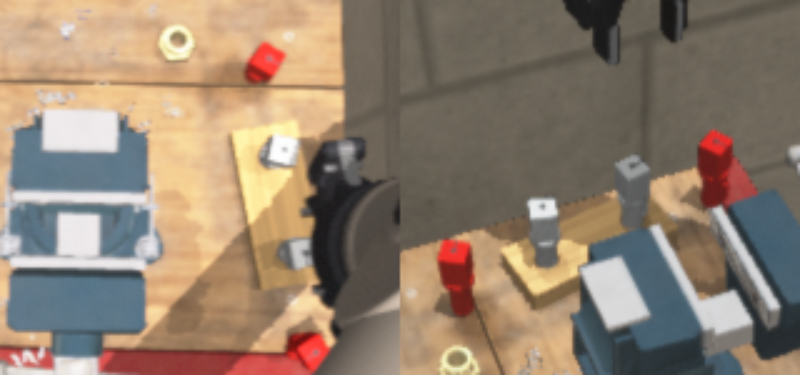

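Request:
{"method": "arm_command", "body": {"commands": [{"x": -0.5, "y": -2.3, "z": 0, "spin": 0}, {"x": 0, "y": 0, "z": -3, "spin": 0}, {"x": 0, "y": 0, "z": -3, "spin": 0}, {"x": 0, "y": 0, "z": -2.5, "spin": 0}, {"x": 0, "y": 0, "z": 0, "spin": 0}, {"x": 0, "y": 0, "z": 0, "spin": 0}]}}

```text
t: 3.38
tcp_pos: [0.4405, -0.3394, 0.1198]
tool_rot: [[-0.134, 0.991, 0.0], [0.991, 0.134, 0.0], [0.0, 0.0, -1.0]]
contact_force: [1.0, 0.0, 0.8]
finger_gap: 0.55
```

Run:
```python
from h import *
a=snap("top","top2")["img"];b=snap("side","side2")["img"]
A=a[200:300,370:450];B=b[60:160,290:370]
cv2.imwrite("pics/v3.png",cv2.resize(np.hstack([A,B]),None,fx=5,fy=5)[:,:,::-1])
o=r.get_obs();print(o["t"],o["tcp_pos"],o["tool_rot"][:,1],o["contact_force"])
```

```text
3.4833 [ 0.44150934 -0.34080799  0.12151199] [0.99102467 0.13363232 0.00353539] [-0.83760855 -0.26121222  0.60121722]
```

View pics/v3.png

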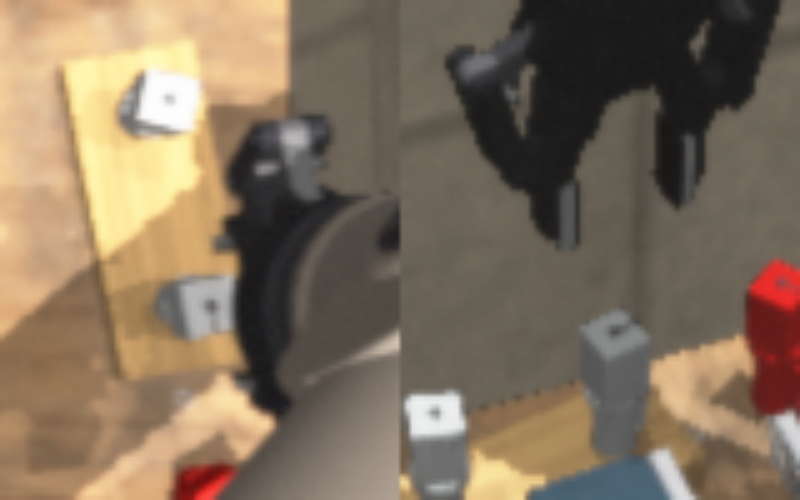

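Request:
{"method": "arm_command", "body": {"commands": [{"x": 0, "y": 0, "z": -2, "spin": 0}, {"x": 0, "y": 0, "z": -2, "spin": 0}, {"x": 0, "y": 0, "z": -1, "spin": 0}, {"x": 0, "y": 0, "z": -1, "spin": 0}, {"x": 0, "y": 0, "z": 0, "spin": 0}, {"x": 0, "y": 0, "z": 0, "spin": 0}]}}

```text
t: 3.98
tcp_pos: [0.4401, -0.3403, 0.0597]
tool_rot: [[-0.133, 0.991, 0.001], [0.991, 0.133, -0.001], [-0.001, 0.001, -1.0]]
contact_force: [0.6, -0.5, 0.1]
finger_gap: 0.55
```

Run:
```python
from h import *
b=snap("side","side3")["img"]
cv2.imwrite("pics/v4.png",cv2.resize(b[80:180,270:390],None,fx=6,fy=6)[:,:,::-1])
o=r.get_obs();print(o["t"],o["tcp_pos"],o["tool_rot"][:,1],o["contact_force"])
```

```text
4.0333 [ 0.44031037 -0.34063409  0.06007546] [0.99118437 0.13248175 0.00145954] [ 0.22272785 -1.01674437 -0.42428123]
```

View pics/v4.png

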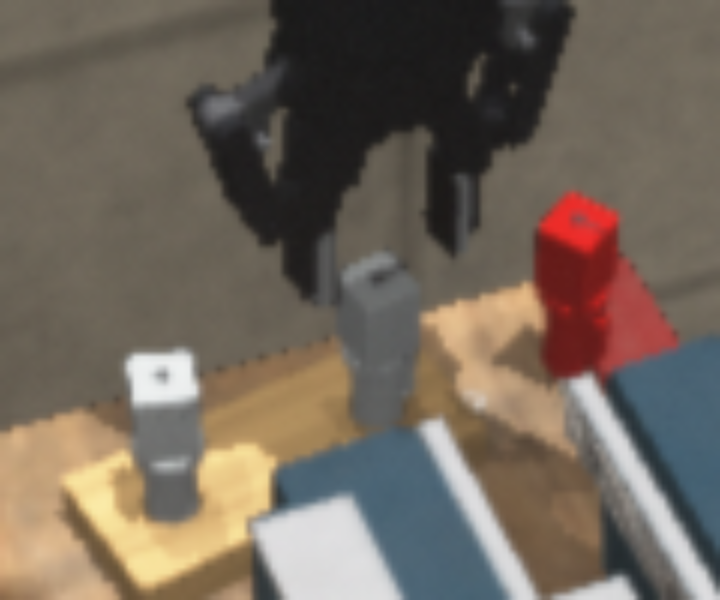

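Run:
```python
from h import *
c=dict(np.load("pics/side3.npz"))
for z in(.06,.066,.072):
  a=ray(c,270+328/6,80+303/6,z);b=ray(c,270+457/6,80+255/6,z);print(z,a,b,(a+b)/2,np.linalg.norm(a-b))
print(proj(c,(.4402,-.339,.09)), proj(c,(.44,-.3405,.067)))
```

```text
0.06 [ 0.45069269 -0.36042286  0.06      ] [ 0.39640705 -0.366022    0.06      ] [ 0.42354987 -0.36322243  0.06      ] 0.05457362806427559
0.066 [ 0.4527295  -0.35495652  0.066     ] [ 0.39884719 -0.36051406  0.066     ] [ 0.42578834 -0.35773529  0.066     ] 0.05416815944526525
0.072 [ 0.45476631 -0.34949017  0.072     ] [ 0.40128733 -0.35500611  0.072     ] [ 0.42802682 -0.35224814  0.072     ] 0.0537626908262549
[332.59830999 126.14084444] [332.38378955 133.08196157]
```

Run:
```python
from h import *
b=snap("top","top3")["img"]
s=dict(np.load("pics/side3.npz"))["img"]
cv2.imwrite("pics/v5.png",np.hstack([cv2.resize(b[200:300,370:450],None,fx=5,fy=5),cv2.resize(s[90:140,310:355],(450,500),interpolation=cv2.INTER_NEAREST)])[:500,:,::-1])
```

```text
(no output)
```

View pics/v5.png

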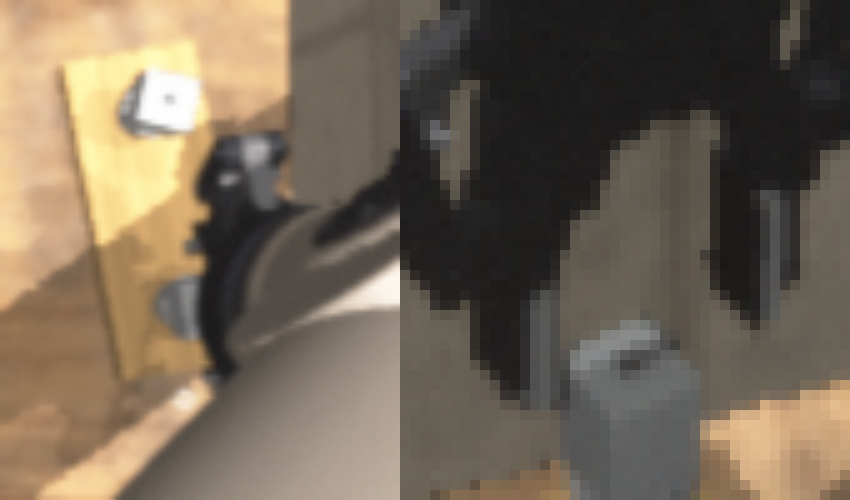

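Run:
```python
from h import *
c=dict(np.load("pics/side3.npz"))
u=np.array([np.cos(np.radians(7.6)),np.sin(np.radians(7.6)),0]);v=np.array([-u[1],u[0],0])
T=np.array([.4401,-.3404,0])
for z in(.06,.067,.08,.09,.1,.11):
    print(z,[proj(c,T+s*.0235*u+w*.011*v+[0,0,z]).round(1) for s,w in((1,1),(-1,1),(1,-1),(-1,-1))])
```

```text
0.06 [array([325.4, 142.3]), array([344. , 134.8]), array([320.7, 135.9]), array([339.1, 128.5])]
0.067 [array([325.4, 140.1]), array([344.1, 132.5]), array([320.6, 133.7]), array([339.2, 126.3])]
0.08 [array([325.4, 136. ]), array([344.2, 128.4]), array([320.5, 129.5]), array([339.3, 122.1])]
0.09 [array([325.3, 132.7]), array([344.3, 125.1]), array([320.5, 126.3]), array([339.3, 118.8])]
0.1 [array([325.3, 129.4]), array([344.4, 121.8]), array([320.4, 123. ]), array([339.4, 115.5])]
0.11 [array([325.3, 126.1]), array([344.5, 118.4]), array([320.3, 119.6]), array([339.5, 112.1])]
```

Run:
```python
from h import *
c=dict(np.load("pics/top3.npz"));s=dict(np.load("pics/side3.npz"))
for z in(.06,.1,.15,.2,.25,.3): print(z,proj(c,(.4401,-.3404,z)),proj(s,(.4401,-.3404,z)))
a=c["img"].copy();b=s["img"].copy()
for z in(.06,.1,.15,.2,.25,.3):
  for i,k in((a,c),(b,s)):
    cv2.circle(i,tuple(int(t) for t in proj(k,(.4401,-.3404,z)).round()),2,(0,255,0),-1)
cv2.imwrite("pics/v6.png",np.hstack([cv2.resize(a[170:370,360:500],None,fx=2.8,fy=2.8),cv2.resize(b[0:200,260:400],None,fx=2.8,fy=2.8)])[:,:,::-1])
```

```text
0.06 [409.02170316 260.67533254] [332.34413899 135.335547  ]
0.1 [413.22032412 260.79644466] [332.42639136 122.3849231 ]
0.15 [419.08683201 260.96566813] [332.53652629 105.04419569]
0.2 [425.77495015 261.15859152] [332.65573166  86.27532902]
0.25 [433.47027612 261.38056851] [332.78517611  65.89431903]
0.3 [442.41886017 261.6386966 ] [332.92623809  43.68413327]
```

View pics/v6.png

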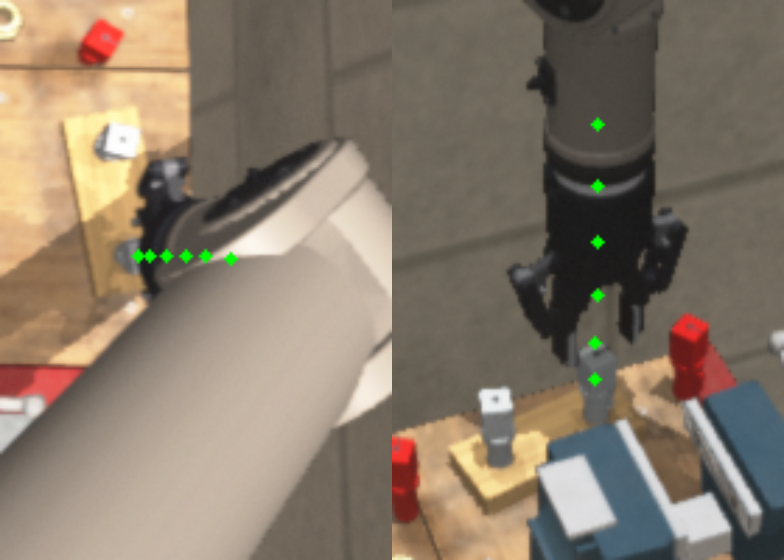

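Run:
```python
from h import *
c=dict(np.load("pics/top3.npz"));s=dict(np.load("pics/side3.npz"))
cv2.imwrite("pics/v7.png",np.hstack([cv2.resize(c["img"][220:280,400:440],(400,600),interpolation=cv2.INTER_CUBIC),cv2.resize(s["img"][80:140,300:340],(400,600),interpolation=cv2.INTER_CUBIC)])[:,:,::-1])
def tri(a,b):
    M=[]
    for k,(u,v) in((c,a),(s,b)):
        P=k["camera_matrix"]@np.hstack([k["orientation"].T,-(k["orientation"].T@k["position"])[:,None]]);M+= [P]
    X=cv2.triangulatePoints(M[0],M[1],np.array(a,float)[:,None],np.array(b,float)[:,None]);X=(X[:3]/X[3])[:,0]
    return X,proj(c,X)-a,proj(s,X)-b
print(tri((415.6,235.6),(314,103)));print(tri((423,233),(313,95)))
print(tri((411.3,261),(332.5,126.2)))
```

```text
(array([ 0.48670305, -0.32508842,  0.18476743]), array([-0.40165808,  0.73874824]), array([-0.46639332, -0.08946825]))
(array([ 0.48757955, -0.3336514 ,  0.19927283]), array([-1.39989495,  2.52927306]), array([-1.58292676, -0.3322076 ]))
(array([ 0.44007874, -0.33896016,  0.08973952]), array([ 0.13216998, -0.24058485]), array([0.15647242, 0.02405388]))
```

View pics/v7.png

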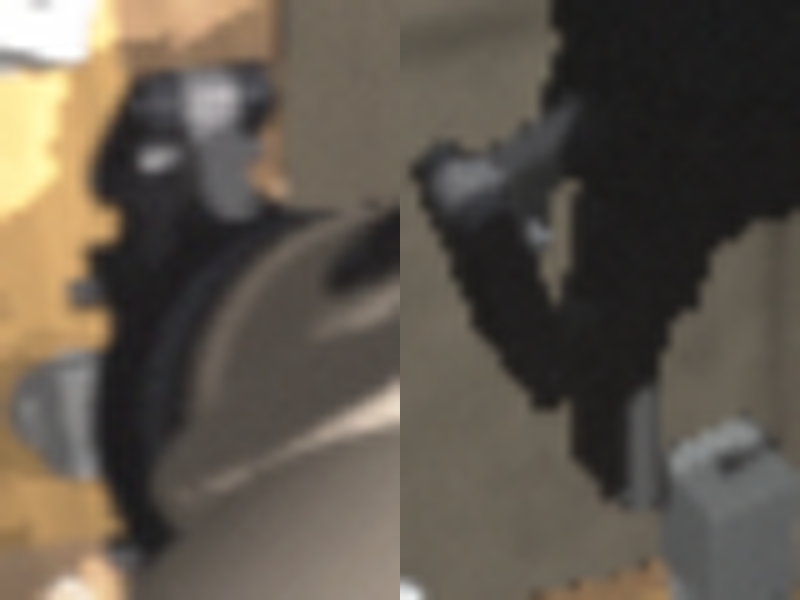

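```bash
cat >> h.py <<'E'
def tri(c,s,a,b):
    M=[]
    for k in(c,s): M.append(k["camera_matrix"]@np.hstack([k["orientation"].T,-(k["orientation"].T@k["position"])[:,None]]))
    X=cv2.triangulatePoints(M[0],M[1],np.array(a,float)[:,None],np.array(b,float)[:,None]);X=(X[:3]/X[3])[:,0]
    return X.round(4),(proj(c,X)-a).round(1),(proj(s,X)-b).round(1)
E
python3 - <<'E'
from h import *
c=dict(np.load("pics/top3.npz"));s=dict(np.load("pics/side3.npz"))
for b in((324.5,130.5),(324.3,125),(324,119)): print(tri(c,s,(407.3,249.3),b))
E
```

```text
(array([ 0.4634, -0.3288,  0.0952]), array([-0.2,  0.4]), array([-0.2, -0. ]))
(array([ 0.4641, -0.3251,  0.1152]), array([ 0.1, -0.3]), array([0.2, 0. ]))
(array([ 0.465 , -0.3214,  0.1361]), array([ 0.5, -1. ]), array([0.6, 0.1]))
```

Request:
{"method": "arm_command", "body": {"commands": [{"x": 0, "y": 0, "z": 2.5, "spin": 0}, {"x": 0, "y": 0, "z": 2.5, "spin": 0}, {"x": 0, "y": 0, "z": 0, "spin": 0}]}}

```text
t: 4.33
tcp_pos: [0.4425, -0.3431, 0.1143]
tool_rot: [[-0.132, 0.991, 0.008], [0.991, 0.132, -0.005], [-0.006, 0.008, -1.0]]
contact_force: [0.9, -0.7, 1.5]
finger_gap: 0.548
```

Request:
{"method": "arm_command", "body": {"commands": [{"x": 0, "y": 0, "z": 0, "spin": 0}, {"x": 0, "y": 0, "z": 0, "spin": 0}, {"x": 0, "y": 0, "z": 0, "spin": 0}, {"x": 0, "y": 0, "z": 0, "spin": 0}, {"x": 0, "y": 0, "z": 0, "spin": 0}, {"x": 0, "y": 0, "z": 0, "spin": 0}], "fingers": 0, "grip_force": 20}}

```text
t: 4.83
tcp_pos: [0.4392, -0.3398, 0.1085]
tool_rot: [[-0.132, 0.991, -0.001], [0.991, 0.132, 0.0], [0.001, -0.001, -1.0]]
contact_force: [-0.3, -0.6, -0.1]
finger_gap: 0.003
```

Run:
```python
from h import *
s=snap("side","side4");c=snap("top","top4")
o=r.get_obs();print(o["t"],o["tcp_pos"],o["finger_gap"])
T=o["tcp_pos"]
print([(z,proj(s,(T[0],T[1],z)).round(1)) for z in (T[2],T[2]+.01,T[2]+.02,T[2]+.03)])
cv2.imwrite("pics/v8.png",np.hstack([cv2.resize(c["img"][220:280,400:440],(400,600),interpolation=cv2.INTER_CUBIC),cv2.resize(s["img"][80:140,310:350],(400,600),interpolation=cv2.INTER_CUBIC)])[:,:,::-1])
```

```text
4.9333 [ 0.4393517  -0.33989743  0.10871495] 0.001249854773595559
[(np.float64(0.10871494697626954), array([332.9, 119.5])), (np.float64(0.11871494697626954), array([332.9, 116.1])), (np.float64(0.12871494697626953), array([332.9, 112.7])), (np.float64(0.13871494697626954), array([332.9, 109.1]))]
```

View pics/v8.png

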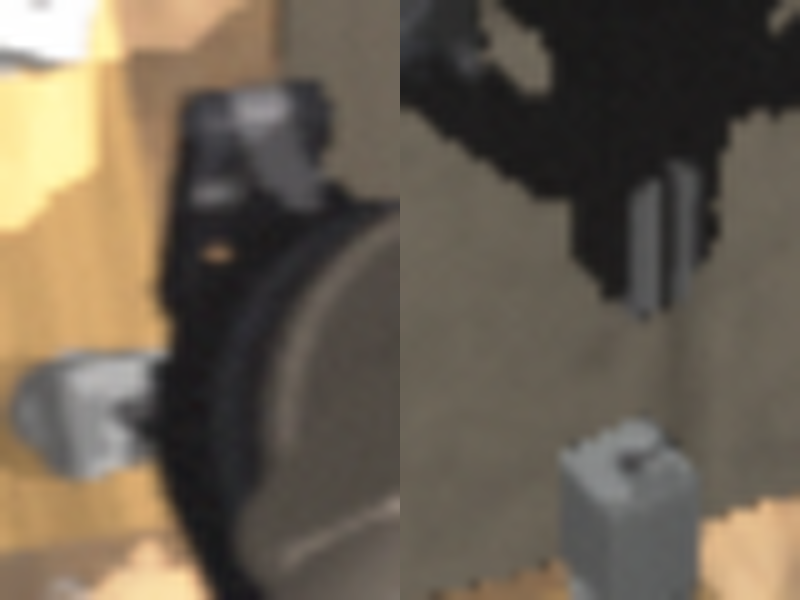

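Request:
{"method": "arm_command", "body": {"commands": [{"x": 0, "y": 0, "z": 0, "spin": 0}, {"x": 0, "y": 0, "z": 0, "spin": 0}, {"x": 0, "y": 0, "z": 0, "spin": 0}, {"x": 0, "y": 0, "z": 0, "spin": 0}, {"x": 0, "y": 0, "z": -2, "spin": 0}, {"x": 0, "y": 0, "z": -2, "spin": 0}, {"x": 0, "y": 0, "z": -1, "spin": 0}, {"x": 0, "y": 0, "z": -1, "spin": 0}, {"x": 0, "y": 0, "z": -1, "spin": 0}, {"x": 0, "y": 0, "z": -0.5, "spin": 0}, {"x": 0, "y": 0, "z": -0.5, "spin": 0}, {"x": 0, "y": 0, "z": 0, "spin": 0}], "fingers": 0.55}}

```text
t: 5.93
tcp_pos: [0.4393, -0.3398, 0.0284]
tool_rot: [[-0.132, 0.991, -0.001], [0.991, 0.132, 0.0], [0.001, -0.001, -1.0]]
contact_force: [-0.8, 0.2, 0.4]
finger_gap: 0.55
```

Run:
```python
from h import *
s=snap("side","side5");c=snap("top","top5")
o=r.get_obs();print(o["t"],o["tcp_pos"],o["finger_gap"],o["contact_force"])
cv2.imwrite("pics/v9.png",np.hstack([cv2.resize(c["img"][220:280,400:440],(400,600),interpolation=cv2.INTER_CUBIC),cv2.resize(s["img"][95:155,310:350],(400,600),interpolation=cv2.INTER_CUBIC)])[:,:,::-1])
```

```text
6.0333 [ 0.43983252 -0.34027476  0.02935009] 0.5513674730292389 [ 0.23673385 -0.32582363  0.10204392]
```

View pics/v9.png

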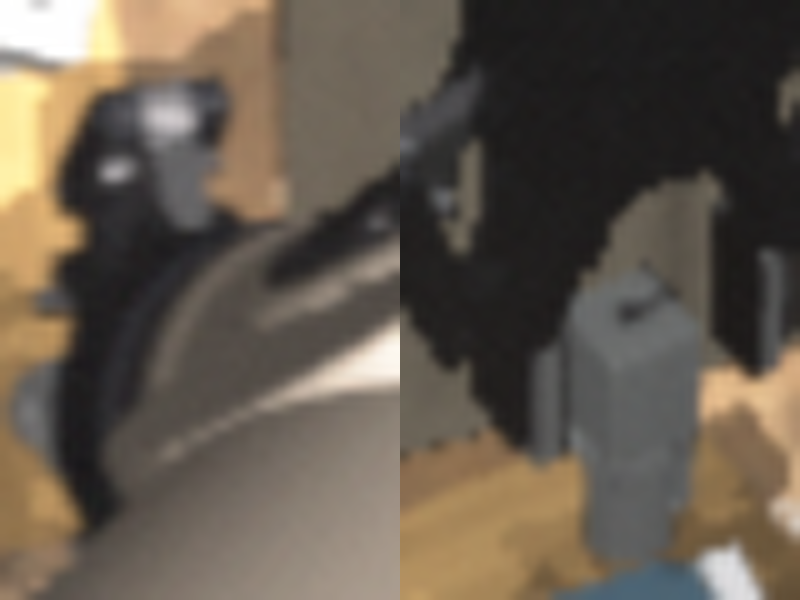

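Request:
{"method": "arm_command", "body": {"commands": [{"x": 0, "y": 0, "z": 0, "spin": 0}, {"x": 0, "y": 0, "z": 0, "spin": 0}, {"x": 0, "y": 0, "z": 0, "spin": 0}, {"x": 0, "y": 0, "z": 0, "spin": 0}, {"x": 0, "y": 0, "z": 0, "spin": 0}], "fingers": 0, "grip_force": 80}}

```text
t: 6.45
tcp_pos: [0.4403, -0.3403, 0.0298]
tool_rot: [[-0.133, 0.991, 0.002], [0.991, 0.133, -0.001], [-0.001, 0.002, -1.0]]
contact_force: [-0.4, 0.4, 5.3]
finger_gap: 0.27
```

Run:
```python
from h import *
s=snap("side","side6")
o=r.get_obs();print(o["t"],o["tcp_pos"],o["finger_gap"],o["contact_force"],o["tool_rot"][:,1])
cv2.imwrite("pics/v10.png",cv2.resize(s["img"][95:155,310:350],(400,600),interpolation=cv2.INTER_CUBIC)[:,:,::-1])
```

```text
6.5 [ 0.44034056 -0.34035125  0.02981476] 0.26552033115572765 [-0.09836193  0.48564567  5.3415204 ] [0.991179   0.13252066 0.00157009]
```

View pics/v10.png

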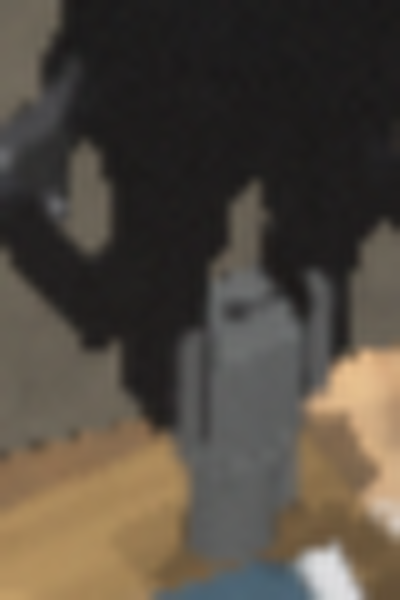

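Request:
{"method": "arm_command", "body": {"commands": [{"x": 0, "y": 0, "z": 0.5, "spin": 0}, {"x": 0, "y": 0, "z": 1, "spin": 0}, {"x": 0, "y": 0, "z": 2, "spin": 0}, {"x": 0, "y": 0, "z": 2.5, "spin": 0}, {"x": 0, "y": 0, "z": 2.5, "spin": 0}, {"x": 0, "y": 0, "z": 2.5, "spin": 0}, {"x": 0, "y": 0, "z": 2.5, "spin": 0}, {"x": 0, "y": 0, "z": 2.5, "spin": 0}, {"x": 0, "y": 0, "z": 2.5, "spin": 0}, {"x": 0, "y": 0, "z": 2, "spin": 0}, {"x": 0, "y": 0, "z": 0, "spin": 0}]}}

```text
t: 7.42
tcp_pos: [0.4405, -0.3419, 0.2382]
tool_rot: [[-0.132, 0.991, 0.006], [0.991, 0.132, -0.003], [-0.004, 0.005, -1.0]]
contact_force: [-0.3, -0.2, -2.7]
finger_gap: 0.267
```

Run:
```python
from h import *
s=snap("side","side7")
o=r.get_obs();print(o["t"],o["tcp_pos"],o["finger_gap"],o["contact_force"],o["tool_rot"][:,1])
cv2.imwrite("pics/v11.png",cv2.resize(s["img"][0:200,240:400],(640,800)[:2],interpolation=cv2.INTER_CUBIC)[:600,:,::-1])
```

```text
7.4667 [ 0.43974651 -0.34081255  0.23587448] 0.26619546839500496 [-0.34082994 -0.38468345 -2.91254749] [0.99123016 0.13211914 0.00270168]
```

View pics/v11.png

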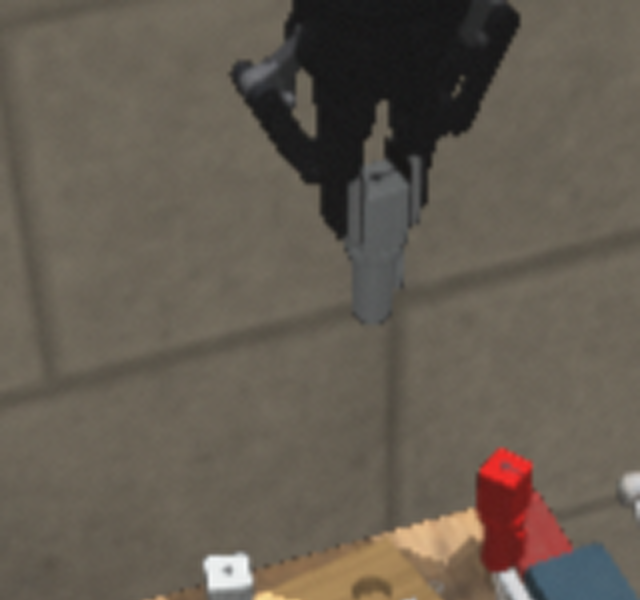

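Request:
{"method": "arm_command", "body": {"commands": [{"x": 0.6, "y": 1.7, "z": 1, "spin": 2}, {"x": 1.2, "y": 3.4, "z": 0.5, "spin": 2.4}, {"x": 1.2, "y": 3.4, "z": 0, "spin": 2}, {"x": 1.2, "y": 3.4, "z": 0, "spin": 2}, {"x": 1.2, "y": 3.4, "z": 0, "spin": 2}, {"x": 1.2, "y": 3.4, "z": 0, "spin": 2}, {"x": 1.2, "y": 3.4, "z": 0, "spin": 2}, {"x": 1.2, "y": 3.4, "z": 0, "spin": 2}, {"x": 1.2, "y": 3.4, "z": 0, "spin": 2}, {"x": 1.2, "y": 3, "z": 0, "spin": 2}, {"x": 0.6, "y": 1, "z": 0, "spin": 2}, {"x": 0, "y": 0, "z": 0, "spin": 0}]}}

```text
t: 8.47
tcp_pos: [0.5593, -0.0061, 0.2466]
tool_rot: [[-0.507, 0.862, -0.004], [0.862, 0.507, 0.001], [0.002, -0.003, -1.0]]
contact_force: [0.6, 0.0, -2.0]
finger_gap: 0.265
```

Request:
{"method": "arm_command", "body": {"commands": [{"x": 0, "y": 0, "z": -2, "spin": 0}, {"x": 0, "y": 0, "z": -3, "spin": 0}, {"x": 0, "y": 0, "z": -3, "spin": 0}, {"x": 0, "y": 0, "z": -2, "spin": 0}, {"x": 0, "y": 0, "z": 0, "spin": 0}, {"x": 0, "y": 0, "z": 0, "spin": 0}]}}

```text
t: 8.97
tcp_pos: [0.5577, -0.0127, 0.1477]
tool_rot: [[-0.498, 0.867, -0.004], [0.867, 0.498, -0.001], [0.001, -0.004, -1.0]]
contact_force: [0.2, 1.1, -2.5]
finger_gap: 0.264
```

Run:
```python
from h import *
s=snap("side","side8");c=snap("top","top8")
o=r.get_obs();print(o["t"],o["tcp_pos"],o["finger_gap"],o["contact_force"],o["tool_rot"],np.degrees(np.arctan2(*o["tool_rot"][1::-1,1])))
cv2.imwrite("pics/v12.png",np.hstack([cv2.resize(c["img"][170:240,220:300],(400,350)),cv2.resize(s["img"][200:320,290:390],(400,480))[130:]])[:,:,::-1])
cv2.imwrite("pics/v13.png",cv2.resize(s["img"][200:320,290:390],(500,600),interpolation=cv2.INTER_CUBIC)[:,:,::-1])
```

```text
9.0667 [ 0.56032093 -0.01215095  0.1502801 ] 0.26479640263500775 [ 0.12707649 -0.03196406 -2.98238441] [[-4.98876278e-01  8.66670972e-01  1.97117927e-03]
 [ 8.66672220e-01  4.98877859e-01 -3.79177179e-04]
 [-1.31199955e-03  1.51920382e-03 -9.99997985e-01]] 29.9258255566982
```

View pics/v13.png

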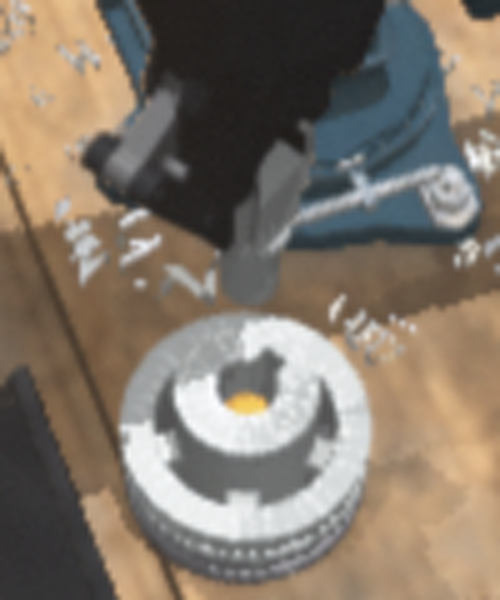

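View pics/v12.png

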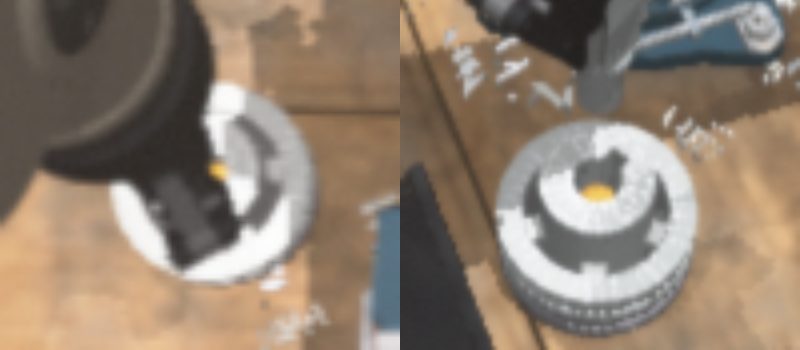

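Run:
```python
from h import *
s=dict(np.load("pics/side8.npz"))
a=s["img"].copy();a=cv2.resize(a[235:300,315:365],(500,650),interpolation=cv2.INTER_CUBIC)
f=lambda P:tuple(int(t) for t in ((proj(s,P)-[315,235]+.5)*10))
th=np.linspace(0,2*np.pi,60)
O=np.array([.5595,-.0110])
for z,R,col in((.129,.0075,(255,0,0)),(.133,.010,(0,255,0)),(.169,.014,(0,0,255))):
    for t in th: cv2.circle(a,f((O[0]+R*np.cos(t),O[1]+R*np.sin(t),z)),1,col,-1)
for t in th: cv2.circle(a,f((.559+.0112*np.cos(t),-.0045+.0112*np.sin(t),.07)),1,(255,0,255),-1)
k=np.radians(210)
for w in(-.005,.005): cv2.circle(a,f((.559+.0175*np.cos(k)-w*np.sin(k),-.0045+.0175*np.sin(k)+w*np.cos(k),.07)),3,(255,0,255),-1)
for z in(.143,.165):
  for w in(-.0035,.0035): cv2.circle(a,f((O[0]+.0155*np.cos(k)-w*np.sin(k),O[1]+.0155*np.sin(k)+w*np.cos(k),z)),3,(255,255,0),-1)
cv2.imwrite("pics/v14.png",a[:600,:,::-1])
```

```text
(no output)
```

View pics/v14.png

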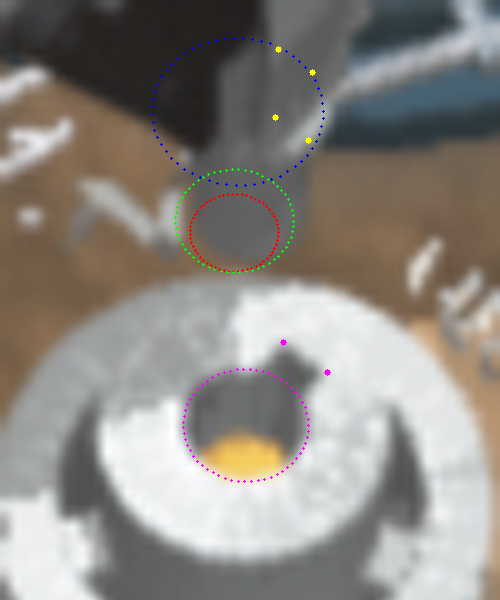

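Run:
```python
from h import *
s=dict(np.load("pics/side8.npz"))
im=s["img"].astype(int)
for v in range(250,264): print(v,[ (im[v,u,0]-im[v,u,2]) for u in range(330,350)],im[v,339].tolist())
```

```text
250 [np.int64(50), np.int64(47), np.int64(40), np.int64(9), np.int64(4), np.int64(1), np.int64(1), np.int64(1), np.int64(0), np.int64(0), np.int64(-1), np.int64(-1), np.int64(-1), np.int64(-1), np.int64(-2), np.int64(1), np.int64(18), np.int64(21), np.int64(22), np.int64(22)] [104, 105, 104]
251 [np.int64(51), np.int64(51), np.int64(42), np.int64(14), np.int64(5), np.int64(1), np.int64(1), np.int64(0), np.int64(0), np.int64(-2), np.int64(0), np.int64(0), np.int64(-1), np.int64(-1), np.int64(0), np.int64(5), np.int64(26), np.int64(31), np.int64(32), np.int64(32)] [98, 100, 100]
252 [np.int64(53), np.int64(48), np.int64(27), np.int64(14), np.int64(5), np.int64(1), np.int64(1), np.int64(0), np.int64(0), np.int64(-1), np.int64(-1), np.int64(0), np.int64(-1), np.int64(-1), np.int64(0), np.int64(5), np.int64(29), np.int64(35), np.int64(35), np.int64(34)] [96, 97, 97]
253 [np.int64(50), np.int64(41), np.int64(18), np.int64(29), np.int64(9), np.int64(1), np.int64(0), np.int64(0), np.int64(0), np.int64(1), np.int64(-1), np.int64(1), np.int64(0), np.int64(0), np.int64(1), np.int64(7), np.int64
[... 2280 characters left out ...]
.int64(37), np.int64(39), np.int64(41), np.int64(42), np.int64(42), np.int64(41), np.int64(42)] [117, 103, 88]
262 [np.int64(46), np.int64(44), np.int64(40), np.int64(39), np.int64(27), np.int64(26), np.int64(26), np.int64(24), np.int64(18), np.int64(16), np.int64(20), np.int64(22), np.int64(26), np.int64(27), np.int64(30), np.int64(37), np.int64(38), np.int64(39), np.int64(41), np.int64(43)] [139, 132, 123]
263 [np.int64(28), np.int64(22), np.int64(10), np.int64(6), np.int64(3), np.int64(4), np.int64(3), np.int64(4), np.int64(1), np.int64(1), np.int64(1), np.int64(3), np.int64(3), np.int64(2), np.int64(2), np.int64(10), np.int64(13), np.int64(25), np.int64(35), np.int64(39)] [157, 157, 156]
```

Run:
```python
from h import *
s=dict(np.load("pics/side8.npz"))
for z in(.127,.129,.131): print(z,ray(s,339.55,257.1,z))
for i in range(3):
    c=r.read_camera("side");o=r.get_obs();print(o["t"],o["tcp_pos"],o["contact_force"])
im=c["img"].astype(int);print((im[255,330:350,0]-im[255,330:350,2]).tolist(),(im[250:264,340,0]-im[250:264,340,2]).tolist())
```

```text
0.127 [ 0.55600801 -0.01225041  0.127     ]
0.129 [ 0.55646395 -0.01120374  0.129     ]
0.131 [ 0.55691989 -0.01015707  0.131     ]
9.1167 [ 0.56073364 -0.01182273  0.15069459] [-0.15238743 -0.93503348 -2.56477243]
9.1667 [ 0.56080881 -0.0115454   0.15078477] [-0.3897946  -0.74757717 -1.70940959]
9.2167 [ 0.56071279 -0.01130056  0.15066419] [-0.81680394 -0.51884645 -2.45083642]
[43, 8, 9, 2, 1, 0, 2, 1, 0, 0, -1, 0, 0, 5, 34, 42, 40, 39, 38, 38] [-2, -1, 1, -1, 0, -1, 1, -1, -3, 0, 3, 26, 20, 2]
```

Request:
{"method": "arm_command", "body": {"commands": [{"x": -0.1, "y": 0.6, "z": 0, "spin": 0}, {"x": 0, "y": 0, "z": -1.5, "spin": 0}, {"x": 0, "y": 0, "z": -1.5, "spin": 0}, {"x": 0, "y": 0, "z": 0, "spin": 0}, {"x": 0, "y": 0, "z": 0, "spin": 0}, {"x": 0, "y": 0, "z": 0, "spin": 0}, {"x": 0, "y": 0, "z": 0, "spin": 0}, {"x": 0, "y": 0, "z": 0, "spin": 0}]}}

```text
t: 9.88
tcp_pos: [0.5594, -0.0049, 0.1201]
tool_rot: [[-0.5, 0.866, 0.002], [0.866, 0.5, 0.0], [-0.001, 0.002, -1.0]]
contact_force: [-0.3, -0.3, -2.7]
finger_gap: 0.269
```

```bash
cat > ov.py <<'E'
from h import *
import sys
def ov(tag,name,dx=-.0005,dy=.0012):
    s=snap("side",tag);o=r.get_obs();T=o["tcp_pos"];print(o["t"],T.round(4),o["contact_force"].round(1),np.degrees(np.arctan2(*o["tool_rot"][1::-1,1])))
    a=cv2.resize(s["img"][235:300,315:365],(500,650),interpolation=cv2.INTER_CUBIC)
    f=lambda P:tuple(int(t) for t in ((proj(s,P)-[315,235]+.5)*10))
    O=np.array([T[0]+dx,T[1]+dy]);zt=T[2]-.0198;print("tip",O,zt)
    th=np.linspace(0,2*np.pi,60)
    for z,R,col in((zt,.0075,(255,0,0)),(zt+.004,.010,(0,255,0)),(zt+.04,.014,(0,0,255))):
        for t in th: cv2.circle(a,f((O[0]+R*np.cos(t),O[1]+R*np.sin(t),z)),1,col,-1)
    for t in th: cv2.circle(a,f((.559+.0112*np.cos(t),-.0045+.0112*np.sin(t),.07)),1,(255,0,255),-1)
    cv2.imwrite(f"pics/{name}.png",a[:600,:,::-1])
    im=s["img"].astype(int);return s,im
E
python3 - <<'E'
from ov import *
s,im=ov("side9","v15")
for i in range(4):
    c=r.read_camera("side");o=r.get_obs();print(o["t"],o["tcp_pos"].round(4))
E
```

```text
9.9333 [ 0.5592 -0.0049  0.1199] [ 0.8 -0.3 -1.1] 30.01163712664788
tip [ 0.55874996 -0.00374965] 0.1001037810113346
9.9833 [ 0.5591 -0.005   0.1197]
10.0333 [ 0.5589 -0.0049  0.1195]
10.0833 [ 0.5588 -0.005   0.1194]
10.1333 [ 0.5587 -0.005   0.1193]
```

View pics/v15.png

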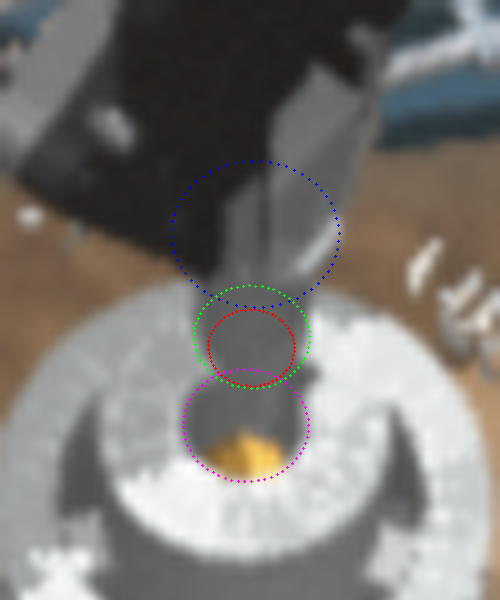

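Request:
{"method": "arm_command", "body": {"commands": [{"x": 0, "y": -0.05, "z": -1, "spin": 0}, {"x": 0, "y": 0, "z": -1, "spin": 0}, {"x": 0, "y": 0, "z": -0.6, "spin": 0}, {"x": 0, "y": 0, "z": -0.4, "spin": 0}, {"x": 0, "y": 0, "z": -0.4, "spin": 0}, {"x": 0, "y": 0, "z": -0.4, "spin": 0}, {"x": 0, "y": 0, "z": 0, "spin": 0}, {"x": 0, "y": 0, "z": 0, "spin": 0}]}}

```text
t: 10.8
tcp_pos: [0.5587, -0.0055, 0.0809]
tool_rot: [[-0.5, 0.866, 0.0], [0.866, 0.5, -0.0], [-0.0, 0.0, -1.0]]
contact_force: [1.4, -0.2, -3.1]
finger_gap: 0.268
```

Run:
```python
from ov import *
s,im=ov("side10","v16")
o=r.get_obs();print(o["tool_rot"],o["ft_torque"])
```

```text
10.85 [ 0.5587 -0.0055  0.0811] [-0.1 -0.7 -2.9] 30.011057422046818
tip [ 0.55824336 -0.00432197] 0.06131044905586647
[[-5.00167077e-01  8.65928867e-01  3.05130161e-04]
 [ 8.65928902e-01  5.00167108e-01 -3.09837263e-05]
 [-1.79445773e-04  2.48723986e-04 -9.99999953e-01]] [-0.06741766 -0.15282715  0.01938224]
```

View pics/v16.png

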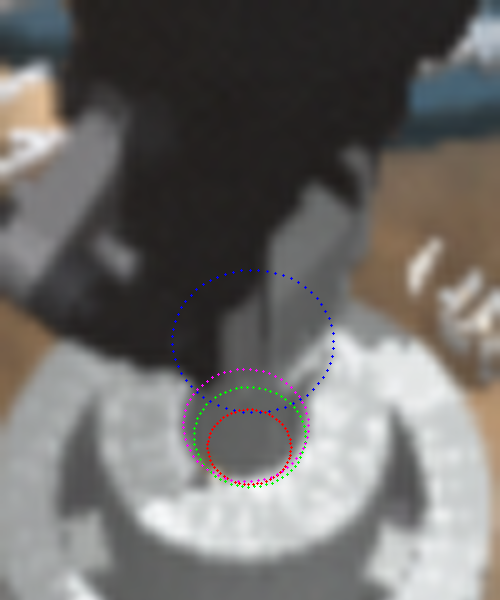

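Request:
{"method": "arm_command", "body": {"commands": [{"x": 0, "y": 0, "z": -0.3, "spin": 0}, {"x": 0, "y": 0, "z": -0.3, "spin": 0}, {"x": 0, "y": 0, "z": -0.3, "spin": 0}, {"x": 0, "y": 0, "z": -0.2, "spin": 0}, {"x": 0, "y": 0, "z": 0, "spin": 0}]}}

```text
t: 11.27
tcp_pos: [0.5588, -0.0055, 0.0697]
tool_rot: [[-0.5, 0.866, 0.001], [0.866, 0.5, -0.0], [-0.0, 0.0, -1.0]]
contact_force: [0.8, -0.6, -2.6]
finger_gap: 0.262
```

Run:
```python
from ov import *
s,im=ov("side11","v17")
```

```text
11.3167 [ 0.5589 -0.0055  0.0699] [ 1.8  0.2 -3.5] 30.01456274510905
tip [ 0.55837661 -0.00426495] 0.05008135843440857
```

View pics/v17.png

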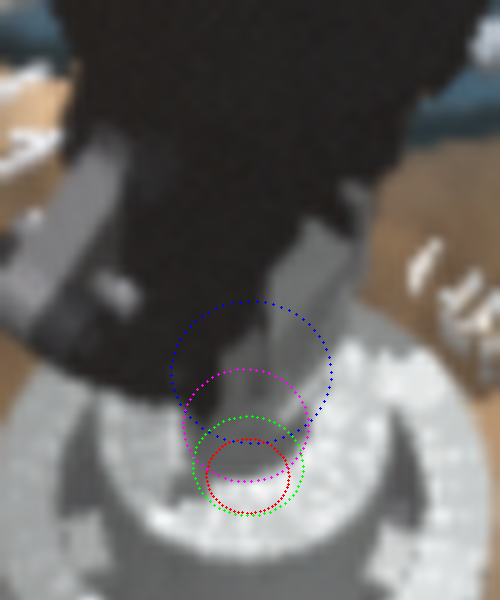

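Request:
{"method": "arm_command", "body": {"commands": [{"x": 0, "y": 0, "z": -0.3, "spin": 0}, {"x": 0, "y": 0, "z": -0.3, "spin": 0}, {"x": 0, "y": 0, "z": -0.2, "spin": 0}, {"x": 0, "y": 0, "z": 0, "spin": 0}], "grip_force": 110}}

```text
t: 11.65
tcp_pos: [0.559, -0.0055, 0.0623]
tool_rot: [[-0.5, 0.866, 0.001], [0.866, 0.5, 0.0], [-0.0, 0.001, -1.0]]
contact_force: [0.1, 0.5, 3.4]
finger_gap: 0.261
```

Request:
{"method": "arm_command", "body": {"commands": [{"x": 0, "y": 0, "z": -0.3, "spin": 0}, {"x": 0, "y": 0, "z": -0.3, "spin": 0}, {"x": 0, "y": 0, "z": -0.2, "spin": 0}, {"x": 0, "y": 0, "z": 0, "spin": 0}, {"x": 0, "y": 0, "z": 0, "spin": 0}]}}

```text
t: 12.07
tcp_pos: [0.5591, -0.0055, 0.0547]
tool_rot: [[-0.5, 0.866, 0.001], [0.866, 0.5, 0.0], [-0.0, 0.001, -1.0]]
contact_force: [0.5, -0.2, 5.0]
finger_gap: 0.263
```

Request:
{"method": "arm_command", "body": {"commands": [{"x": 0, "y": 0, "z": -0.2, "spin": 0}, {"x": 0, "y": 0, "z": -0.2, "spin": 0}, {"x": 0, "y": 0, "z": 0, "spin": 0}, {"x": 0, "y": 0, "z": 0, "spin": 0}]}}

```text
t: 12.4
tcp_pos: [0.5592, -0.0055, 0.051]
tool_rot: [[-0.5, 0.866, 0.001], [0.866, 0.5, 0.0], [-0.0, 0.001, -1.0]]
contact_force: [-0.4, 0.3, 7.7]
finger_gap: 0.258
```

Request:
{"method": "arm_command", "body": {"commands": [{"x": 0, "y": 0, "z": -0.1, "spin": 0}, {"x": 0, "y": 0, "z": -0.1, "spin": 0}, {"x": 0, "y": 0, "z": 0, "spin": 0}, {"x": 0, "y": 0, "z": 0, "spin": 0}]}}

```text
t: 12.73
tcp_pos: [0.5592, -0.0056, 0.05]
tool_rot: [[-0.5, 0.866, 0.001], [0.866, 0.5, 0.001], [0.0, 0.001, -1.0]]
contact_force: [-2.5, 0.4, 13.9]
finger_gap: 0.262
```

Run:
```python
from ov import *
s,im=ov("side12","v18")
```

```text
12.7833 [ 0.5592 -0.0056  0.05  ] [-3.2 -0.5 14.1] 29.996417803387715
tip [ 0.55872082 -0.00437311] 0.03018183787520447
```

View pics/v18.png

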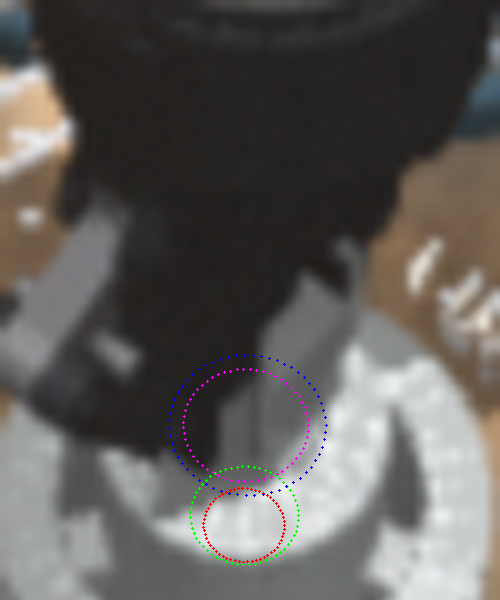

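Request:
{"method": "arm_command", "body": {"commands": [{"x": 0, "y": 0, "z": -0.1, "spin": 0}, {"x": 0, "y": 0, "z": 0, "spin": 0}, {"x": 0, "y": 0, "z": 0, "spin": 0}, {"x": 0, "y": 0, "z": 0, "spin": 0}, {"x": 0, "y": 0, "z": 0, "spin": 0}, {"x": 0, "y": 0, "z": 0, "spin": 0}]}}

```text
t: 13.28
tcp_pos: [0.5592, -0.0056, 0.0499]
tool_rot: [[-0.5, 0.866, 0.001], [0.866, 0.5, 0.002], [0.001, 0.002, -1.0]]
contact_force: [-3.8, 1.0, 20.4]
finger_gap: 0.261
```

Run:
```python
from ov import *
s=snap("side","side13");t=snap("top","top13")
for i in range(3): r.read_camera("top");o=r.get_obs();print(o["t"],o["tcp_pos"].round(4),o["contact_force"].round(1),o["finger_gap"])
cv2.imwrite("pics/v19.png",np.vstack([t["img"][60:300,180:460],s["img"][100:340,170:450]])[:,:,::-1])
```

```text
13.4333 [ 0.5592 -0.0055  0.0499] [-4.8 -0.1 20.1] 0.2589500291947034
13.4833 [ 0.5592 -0.0056  0.0499] [-4.8  0.5 20.4] 0.2596798061389681
13.5333 [ 0.5592 -0.0056  0.0499] [-4.5 -0.2 21.1] 0.2589646355599353
```

View pics/v19.png

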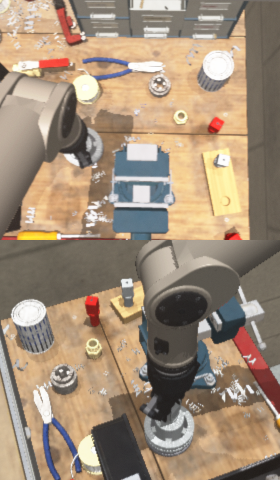

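```bash
python3 -c "
from cell import r
print(r.hand_in());o=r.get_obs();print(o['t'],o['tcp_pos'],o['contact_force'])"
```

```text
the job is handed in; nothing more can be done
None
the job is handed in; nothing more can be done
```

I lifted the keyed shaft out of the rack and turned it about 22° so its key met the keyway. I then pushed it into the pulley hub until it stopped, and handed the job in at about 13.5 s with the grip still at 110 N. The hand-in reports no verdict, so I can't say whether it passed.

**Seating:** the tool stalled at 0.0499 m, which puts the tip at about 0.030 m, 40 mm below the hub face. An extra 1 mm push raised the force from about 14 N to 20 N with no further travel, so the collar looks fully seated. I worked out the tip height and ejector travel from the tool reading and the grip offset; I did not see them directly.

**Alignment:** the jaw angle was 30.0° against a keyway measured at 30°. By my estimate the shaft centre was within about 1 mm of the bore axis. The key entered with no rise in force.

**Bench:** the last pictures showed the plain shaft still upright in the rack. The cement tin, die head and brass nipple looked untouched, and so did the spool, which the arm partly hid in the top view.

**What disagreed:**
- **Fingertip height:** the pictures showed the fingertips about 34 mm above the reported TCP. I set the grasp height from the pictures, and the later depths agreed with that.
- **Side force:** there was a steady side force of about 4.5 N while pressing.
- **Camera differences:** the two cameras differed by about 1 mm in where they placed the shaft and the bore.

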